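# Find the heavy side of a camera pan rotor on the tilted balancing stand and hold it down

### The job

Pick up the silver rotor by its black knob, seat it flat in the round blue cup of the tilted balancing stand without dropping it, and let it come to rest there. Then grip the knob, turn the rotor about a quarter turn in the cup and let go so that it swings freely until its hidden heavy side comes to rest at the bottom (if it does not swing, turn it again); once it is still, grip the knob again without turning it and finish while still holding it there in the cup, heavy side down. Leave everything else on the bench where it is.

Things in the scene. Friction and masses are not known exactly. Their poses are not given: they have to be found in the camera images.
- rotor_center (a point): Rotor: silver disc 68 mm across, 16 mm thick, with a round black knob 26 mm across and 30 mm tall on its top (46 mm high in all, about 0.24 kg); starts flat on the bench, knob up. Point on its axis 23 mm above its underside; z out through the knob, x and y turn with it. A heavy slug is sealed inside to one side, at an unknown angle, new each time; the orange dot only shows how it turns.
- rotor_knob (a point): Point on the rotor's axis inside the knob, 36 mm above the underside (10 mm below the knob's top, 20 mm above the disc's top face): the height to grip at. x, y, z as for rotor_center.
- stand: Balancing stand, bolted down: dark base plate 150 x 120 x 12 mm, grey column, tilted bearing with the blue cup. z up, x to the stand's rear. The cup's axis leans 30 degrees from vertical towards -x (the robot's side), so the cup's lowest side is towards -x. Origin on the bench, 85 mm straight below the middle of the cup's underside.
- cup_floor (a point): Centre of the flat floor of the cup's round pocket. z is the cup's axis, out of the cup (30 degrees from vertical); x and y turn with the cup. The pocket is 74 mm across (3 mm clear all round the rotor) and 8 mm deep, the cup 90 mm across outside. With the rotor seated, rotor_center lies 23 mm up this axis.
- cup (a joint): Angle of the cup about its axis, rad, endless, any value at the start. The bearing runs easily with slight friction; a seated rotor turns with the cup. Let go, it swings like a damped pendulum for 2 to 4 s and stops with the heavy side within about 15 degrees of the lowest point; it stays stuck only if the heavy side is almost at the top.
- lens: black lens barrel standing upright, 48 mm across and 34 mm high; a bystander; origin at the centre of its underside
- battery: black and blue battery pack, 75 x 45 x 34 mm; a bystander; origin at the centre of its underside
- mug: blue mug, 76 mm across, 70 mm high; a bystander; origin at the centre of its underside
- screwdriver: red-handled screwdriver lying flat; a bystander
- spanner: steel spanner lying flat; a bystander
- tape: yellow roll of tape lying flat, 90 mm across, 24 mm high; a bystander; origin at the centre of its underside
Not all that is in view belongs to the job. Of the things like the part that bears rotor_center, leave any that is brown; of the rest the larger one is meant.

How it is judged:
On the way, in this order (a step that is already met when the one before it is completed fails the run):
1. the rotor sits flat and still in the cup (z of rotor_center in the frame of cup_floor below 0.0255 m and distance between rotor_center and cup_floor below 0.027 m and angle between the z axis of rotor_center and the z axis of cup_floor, either way round below 0.1 rad and angular speed of rotor below 0.15 rad/s), for 0.2 s.
2. seated, it is turned by the fingers (faster than 0.2 rad/s, for 0.3 s) (z of rotor_center in the frame of cup_floor below 0.0255 m and distance between rotor_center and cup_floor below 0.027 m and angle between the z axis of rotor_center and the z axis of cup_floor, either way round below 0.1 rad and contact force between the fingers and rotor above 0.5 N and angular speed of rotor above 0.2 rad/s), for 0.3 s.
3. let go, it has come to rest seated with its heavy side down (z of rotor_center in the frame of cup_floor below 0.0255 m and distance between rotor_center and cup_floor below 0.027 m and angle between the z axis of rotor_center and the z axis of cup_floor, either way round below 0.1 rad and y of slug_c0 in the frame of stand between -0.009 and 0.009 m and x of slug_c0 in the frame of stand below -0.012 m and contact force between the fingers and rotor below 0.05 N and angular speed of rotor below 0.1 rad/s), for 0.4 s.
At the end, for the whole second after the job is handed in: The rotor sits flat in the cup, its hidden heavy slug within about 25 degrees of the lowest point (9 mm sideways), the fingers grip its knob with more than 3 N (grasp point within 25 mm of rotor_knob), and it is still (z of rotor_center in the frame of cup_floor below 0.0255 m and distance between rotor_center and cup_floor below 0.027 m and angle between the z axis of rotor_center and the z axis of cup_floor, either way round below 0.1 rad and y of slug_c0 in the frame of stand between -0.009 and 0.009 m and x of slug_c0 in the frame of stand below -0.012 m and contact force between the fingers and rotor above 3 N and distance between the grasp point and rotor_knob below 0.025 m and angular speed of rotor below 0.1 rad/s); the arm keeps its last pose, push and grip.
It fails at once if the rotor is dropped (falls faster than 0.6 m/s out of the fingers) (linear speed of rotor above 0.6 m/s and contact force between the fingers and rotor below 0.01 N).
It fails at once if a bystander is moved by more than 30 mm (distance of any of lens, battery, mug, screwdriver, spanner, tape from where it was at the start of the episode above 0.03 m).
It also fails if it takes over 48 s, if anything falls off the work surface, if the arm or the gripper's body presses on something with over 40 N, if the wrist force passes 120 N, or if a joint passes its speed limit or range.

### The arm

A 6-joint arm with a two-finger parallel gripper is mounted at the origin on the work surface. World frame = base frame: x ahead of the robot, y to its left, z up, the work surface at z = 0. Lengths are in m, angles in rad, forces in N, time in s.
With the tool pointing down it reaches from about 0.375 to 0.925 m from the base axis. Payload 5.7 kg.
Tool frame: the origin (TCP) lies at the very end of the fingers, on their centre line; the grasp point (between the pads) lies bot.grip_depth behind it (bot.grip_depth is the distance from the TCP to the grasp point, in m); z points along the fingers, y is the direction in which the jaws open and shut (so a half turn about z gives the same grasp; the last joint's range is limited). The gripper opens to 85 mm and grips with 20 to 120 N. Pads are 22 mm wide; open, the fingers measure 114 mm over their backs; the gripper's body (76 mm by 85 mm) begins 54 mm behind the grasp point. The pads swing forward as they close: fully open they stand 13 mm farther back than shut.
Start: joints at [-0.115, 0.359, 1.51, -0, 1.272, -0.115], TCP at [0.6, -0, 0.231] pointing down, gripper open.
Joint ranges: [-2.97, 2.97], [-1.01, 2.36], [0.21, 2.38], [-0.96, 4.11], [0.2, 2.71], [-2.98, 2.98]. Speed limits (rad/s): [2.39, 2.39, 3.14, 3.14, 3.14, 3.14].

### API

Orientations are given as a unit quaternion [x, y, z, w].
In Python, from workcell import bot, optics, models gives the robot as it stands. The module is installed in compiled form; this text tells all that it offers.
- The arm moves only by the tool step_arm, never from a script. Its argument "series" is a list of rows, each an object of numbers: "claw": the closure, from -1 (fully open) to 1 (shut); "tx", "ty", "tz": the shift along the tool's x, y, z in units of 30 cm (1.0 is 30 cm); "turn": the turn about the tool's z in units of 90 degrees (1.0 is 90 degrees). A call has 1 to 8 rows; each row is the pose to reach, as a shift and turn from the pose measured when the call began, along the tool's axes at that moment; what a row does not reach only later rows make up. A row lasts 1/8 s, in which the tool goes at most 62.5 mm and 10.7 degrees, less where a joint would pass 70% of its speed; a pose out of reach is approached as far as the arm can. A call with a number of a shift or a turn outside -1 to 1 is refused whole. A call with a gripper value outside its range is refused whole. The fingers move at their own pace and stop on an object; the grip force is fixed at half the most. Time passes only in rows, so rows that repeat a pose let the fingers close. It gives the time, the measured TCP pose, the force and the opening at its end, in the units of the state.
- bot.get_state(): the state, without advancing time (a new reading comes with each control period).
- optics.read_camera(name): name is "scene" or "side" or "wrist"; returns the picture (480x640x3 uint8, red, green, blue); there is no depth.
- optics.camera_model(name): a dict with "K" (3x3 intrinsics, pixels), "world_from_camera" (4x4, takes a point from camera to world coordinates); the wrist camera has in their place "T_tool_cam" (4x4, takes a point from camera to tool coordinates, whose origin is the TCP and whose axes are the flange's). Camera axes: x right, y down, z forward; pixel columns grow to the right and rows downward; lengths in m; the calibration is good to about 2 mm. A picture is of the moment at which its call begins: read the wrist's pose just before it. camera_model takes no time and is no camera call.
- bot.close_job(): hands the job in, once; it reports no verdict.
Trained networks look in the newest picture that a camera, given by its name, has taken for a name from the list of things; names that differ only in an ending like _2 or _b are one class to them, and where a whole thing is asked for, a point or a joint stands for the part that bears it (a point fixed in the world has none). Each returns a list of dicts, best first, with "confidence" (0 to 1); they miss things now and then, are a little off and sometimes report something else, mostly with a low value. They report only what shows in the picture. A call takes as long as a camera call. They do not tell look-alikes from the thing itself.
- models.recognise(camera, target): "at" ([row, column] in pixels, amid what is visible of it).
- models.outline_of(camera, target): "mask" (480x640 bool, what is visible of it) and "at" ([row, column] in pixels, amid what is visible of it).
The state is a dict: "t": time; "joint_positions": joint angles; "qd": joint speeds; "joint_efforts": joint torques, N m; "tcp_pos": TCP position; "tool_rot": TCP orientation; "force": force on the tool from outside, world axes, zero at the start; "moment": the same for the moment, N m; "opening": finger opening in m.
Only numpy, scipy, OpenCV 4.12 (cv2) and the standard library are available. Lean on these libraries where they do the work, as an engineer would, in place of code of your own. Each camera call takes 0.05 s, during which the arm holds its last target. There are 200 camera calls.

## Working session

There is one attempt and no reset: what is moved stays moved. The work goes in short steps, Python scripts to look and compute and a tool call to move; the robot and the scene stay as the last step left them, time stands still between calls to the robot, and variables do not carry over. Pictures are saved under pics/ and viewed, about 8 in all and at most 12, crops included, and the job is handed in when it is done.

Besides the shell and the picture viewer there is one more tool, called after "Call:" as name(argument=value, ...) on one line, values as JSON. step_arm: Moves the arm, as the interface text tells. Its arguments: {"type":"object","properties":{"series":{"type":"array"}},"required":["series"]}

```bash
mkdir -p pics
python3 - <<'E'
from workcell import bot, optics, models
import cv2, numpy as np
print(bot.get_state(), bot.grip_depth)
ims=[]
for c in ["scene","side"]:
    im=optics.read_camera(c); cv2.imwrite(f"pics/{c}0.png",im[:,:,::-1]); 
    m=optics.camera_model(c); print(c,np.round(m["K"],1).tolist(),np.round(m["world_from_camera"],4).tolist())
    for t in ["rotor_center","stand","cup"]:
        print(t,[(np.round(d["at"]),round(d["confidence"],2)) for d in models.recognise(c,t)])
print(optics.camera_model("wrist"))
E
```

```text
{'t': 0.0, 'joint_positions': array([-1.15116443e-01,  3.59522407e-01,  1.51146592e+00, -2.61466545e-05,
        1.27246109e+00, -1.15126136e-01]), 'qd': array([-0.00208227, -0.00120488,  0.00016851,  0.00075606,  0.00101855,
        0.00142958]), 'joint_efforts': array([ 1.96551155e-03, -5.27614331e+01, -2.78626120e+01, -6.37880498e-05,
        1.32890840e-02, -2.81424428e-05]), 'tcp_pos': array([5.9931357e-01, 5.2460751e-05, 2.3043046e-01]), 'tool_rot': array([ 7.07100324e-01,  7.07112629e-01, -5.86504819e-04, -7.19768047e-04]), 'force': array([ 0.18092213,  0.44298053, -0.05516568]), 'moment': array([-0.03092024, -0.00269394, -0.01320409]), 'opening': 0.08539790443294394} 0.0187
scene [[570.0, 0.0, 316.6], [0.0, 570.0, 238.1], [0.0, 0.0, 1.0]] [[-0.8659, 0.4011, -0.2989, 0.9975], [0.5002, 0.6894, -0.524, 0.6367], [-0.0041, -0.6032, -0.7976, 1.1139], [0.0, 0.0, 0.0, 1.0]]
rotor_center [(array([304., 350.]), 0.7), (array([287., 416.]), 0.59)]
stand [(array([233., 319.]), 0.83)]
cup [(array([210., 324.]), 0.65)]
side [[474.6, 0.0, 324.5], [0.0, 474.6, 240.1], [0.0, 0.0, 1.0]] [[0.8432, -0.4026, 0.3562, 0.2505], [-0.5373, -0.6526, 0.5343, -0.5665], [0.0174, -0.642, -0.7665, 0.8293], [0.0, 0.0, 0.0, 1.0]]
rotor_center [(array([231., 229.]), 0.92), (array([186., 322.]), 0.9), (array([217., 293.]), 0.89)]
stand [(array([287., 324.]), 0.67)]
cup [(array([264., 325.]), 0.83), (array([211., 359.]), 0.52)]
{'K': array([[387.83129882,   0.        , 320.76673869],
       [  0.        , 387.83129882, 234.93730657],
       [  0.        ,   0.        ,   1.        ]]), 'T_tool_cam': array([[-9.52632099e-04, -9.63652126e-01, -2.67158514e-01,
         6.77264219e-02],
       [ 9.99999351e-01, -1.08493250e-03,  3.47606461e-04,
        -8.36578142e-04],
       [-6.24820659e-04, -2.67158010e-01,  9.63652535e-01,
        -1.42998779e-01],
       [ 0.00000000e+00,  0.00000000e+00,  0.00000000e+00,
         1.00000000e+00]])}
```

View pics/scene0.png

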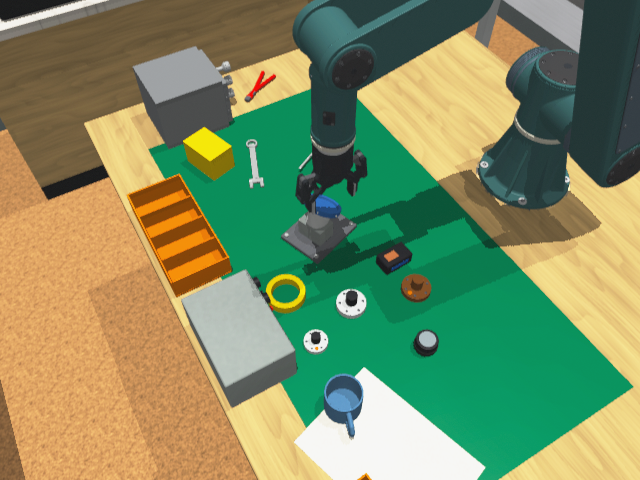

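View pics/side0.png

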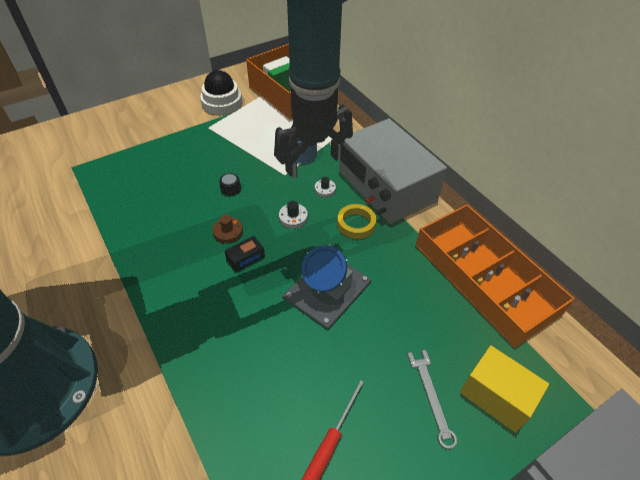

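The rotor candidates in the scene view are the brown one (287,416), the small silver one (341,316) and the large silver one (302,350). By the description I choose the large silver one. The blue cup is at side view (265,325). Next I work out positions.

```bash
cat > h.py <<'E'
from workcell import bot, optics, models
import cv2, numpy as np
from scipy.spatial.transform import Rotation as R
def cam(c):
    m=optics.camera_model(c)
    if c=="wrist":
        s=bot.get_state(); T=np.eye(4); T[:3,:3]=R.from_quat(s["tool_rot"]).as_matrix(); T[:3,3]=s["tcp_pos"]
        return m["K"],T@m["T_tool_cam"]
    return m["K"],m["world_from_camera"]
def ray(c,rc,kt=None):
    K,T=kt or cam(c); d=T[:3,:3]@np.linalg.solve(K,[rc[1],rc[0],1]); return T[:3,3],d
def onz(c,rc,z,kt=None):
    o,d=ray(c,rc,kt); return o+d*(z-o[2])/d[2]
def proj(c,p,kt=None):
    K,T=kt or cam(c); q=K@(T[:3,:3].T@(np.asarray(p)-T[:3,3])); return (q[:2]/q[2])[::-1]
def tri(a,b):
    A=[];y=[]
    for c,rc in (a,b):
        o,d=ray(c,rc); d/=np.linalg.norm(d); P=np.eye(3)-np.outer(d,d); A.append(P); y.append(P@o)
    return np.linalg.lstsq(np.vstack(A),np.hstack(y),rcond=None)[0]
E
python3 - <<'E'
from h import *
for n,a,b in [("knobtop",(294,351),(206,293)),("plateL",(236,282),(293,285)),("small",(341,316),(186,324)),("brown",(287,416),(229,228)),("lens",(338,426),(180,230)),("tape",(293,286),(221,357)),("batt",(257,394),(252,245))]:
    print(n,tri(("scene",a),("side",b)).round(4))
print([onz("side",p,.012).round(3) for p in [(293,285),(325,326),(280,370)]])
print([onz("scene",p,.012).round(3) for p in [(236,282),(258,318),(225,357)]])
for c in("side","scene"):
    d=models.outline_of(c,"cup")[0]; r=models.outline_of(c,"rotor_center"); print(c,d["at"],d["mask"].sum(),[(x["at"],x["mask"].sum(),x["confidence"]) for x in r])
    print([onz(c,x["at"],.02).round(3) for x in r])
    ct=max(cv2.findContours(d["mask"].astype('uint8'),0,2)[0],key=len); print(cv2.fitEllipse(ct),cv2.boundingRect(ct))
ims=[cv2.resize(cv2.imread("pics/side0.png")[170:240,210:350],None,fx=4,fy=4),cv2.resize(cv2.imread("pics/side0.png")[230:330,280:380],None,fx=4,fy=4)]
ims[0]=cv2.copyMakeBorder(ims[0],0,120,0,0,0)[:400];print(cv2.imwrite("pics/crop1.png",np.hstack(ims)[:, :800] if 0 else cv2.resize(np.hstack(ims),(800,334))))
E
```

```text
knobtop [0.6085 0.1048 0.0443]
plateL [ 0.5698 -0.1042  0.0017]
small [0.7233 0.1509 0.0127]
brown [0.4599 0.1471 0.0122]
lens [0.5264 0.2698 0.0341]
tape [0.7238 0.0124 0.0131]
batt [0.4603 0.0585 0.0224]
[array([ 0.485, -0.074,  0.012]), array([ 0.517, -0.181,  0.012]), array([ 0.653, -0.139,  0.012])]
[array([ 0.654, -0.135,  0.012]), array([ 0.611, -0.034,  0.012]), array([ 0.478, -0.072,  0.012])]
side [265.0, 321.5] 1716 [([230.7, 226.7], np.int64(657), 0.96), ([215.8, 290.8], np.int64(624), 0.79), ([185.0, 323.1], np.int64(283), 0.59)]
[array([0.454, 0.137, 0.02 ]), array([0.6  , 0.101, 0.02 ]), array([0.719, 0.149, 0.02 ])]
((323.948974609375, 268.4349670410156), (45.44980239868164, 46.57383728027344), 68.26580810546875) (301, 246, 47, 46)
scene [209.0, 321.2] 469 [([287.8, 414.6], np.int64(667), 0.89), ([342.9, 317.2], np.int64(460), 0.8), ([303.5, 347.9], np.int64(725), 0.78)]
[array([0.467, 0.151, 0.02 ]), array([0.725, 0.159, 0.02 ]), array([0.618, 0.11 , 0.02 ])]
((326.3078918457031, 207.3144989013672), (20.61991310119629, 28.788793563842773), 117.7418441772461) (315, 195, 26, 24)
True
```

View pics/crop1.png

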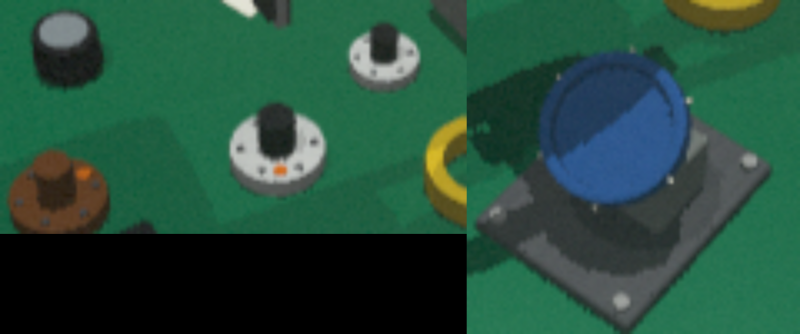

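The crop confirms the choice: a large silver rotor with an orange dot, a smaller silver one upper right and the brown one lower left. The cup is blue and the stand's yaw is about 17.6°. I move above the rotor with the jaws turned along the stand's y.

Call:
step_arm(series=[{"claw": -1,"tx": 0.35,"ty": 0.03,"tz": 0.15,"turn": 0.8},{"claw": -1,"tx": 0.35,"ty": 0.03,"tz": 0.15,"turn": 0.8},{"claw": -1,"tx": 0.35,"ty": 0.03,"tz": 0.15,"turn": 0.8},{"claw": -1,"tx": 0.35,"ty": 0.03,"tz": 0.15,"turn": 0.8},{"claw": -1,"tx": 0.35,"ty": 0.03,"tz": 0.15,"turn": 0.8},{"claw": -1,"tx": 0.35,"ty": 0.03,"tz": 0.15,"turn": 0.8},{"claw": -1,"tx": 0.35,"ty": 0.03,"tz": 0.15,"turn": 0.8},{"claw": -1,"tx": 0.35,"ty": 0.03,"tz": 0.15,"turn": 0.8}])

```text
t: 1.6
tcp_pos: [0.609, 0.105, 0.1863]
tool_rot: [0.988, 0.157, -0.0, -0.0]
force: [-0.8, 0.3, 0.1]
opening: 0.0854
```

Run:
```python
from h import *
kt=cam("wrist"); im=optics.read_camera("wrist"); s=bot.get_state()
print(s["t"],s["tcp_pos"],s["joint_positions"].round(3)); print(R.from_quat(s["tool_rot"]).as_matrix().round(3))
for d in models.outline_of("wrist","rotor_center"):
    m=d["mask"]; print(d["at"],d["confidence"],m.sum(),onz("wrist",d["at"],.02,kt).round(4))
p=proj("wrist",[.608,.104,.046],kt);q=proj("wrist",[.608,.104,.016],kt)
print(p,q)
o=im[:,:,::-1].copy(); cv2.circle(o,(int(p[1]),int(p[0])),4,(0,0,255),1); cv2.imwrite("pics/w1.png",o)
# dark blob = knob
x=[d for d in models.outline_of("wrist","rotor_center")]
```

```text
1.65 [0.60898895 0.10498334 0.18629931] [ 0.059  0.426  1.522 -0.     1.194  1.313]
[[ 0.95   0.312 -0.   ]
 [ 0.312 -0.95  -0.   ]
 [-0.    -0.    -1.   ]]
[49.4, 312.3] 0.88 4218 [0.723 0.149 0.02 ]
[208.2, 314.9] 0.6 5234 [0.611  0.1111 0.02  ]
[348.1, 232.4] 0.56 3788 [0.466  0.1425 0.02  ]
[363.4, 612.7] 0.39 326 [ 0.5579 -0.1909  0.02  ]
[221.79066603 322.14666415] [213.28276977 322.02404476]
```

View pics/w1.png

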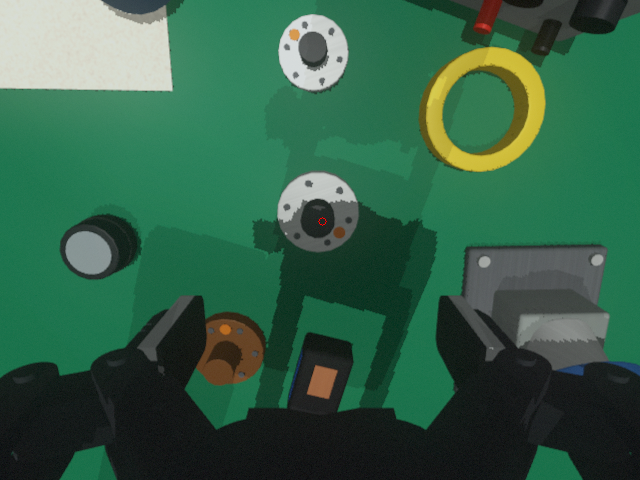

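The large silver disc is centred at about (212,318) with its knob at (218,318), within about 3 mm of the estimate. The battery (380,322) and brown rotor (350,235) are clear of the fingers' path. I descend and grip.

Call:
step_arm(series=[{"claw": -1,"tx": -0.005,"ty": -0.007,"tz": 0.2},{"claw": -1,"tx": -0.005,"ty": -0.007,"tz": 0.4},{"claw": -1,"tx": -0.005,"ty": -0.007,"tz": 0.5},{"claw": -1,"tx": -0.005,"ty": -0.007,"tz": 0.55},{"claw": 1,"tx": -0.005,"ty": -0.007,"tz": 0.55},{"claw": 1,"tx": -0.005,"ty": -0.007,"tz": 0.55},{"claw": 1,"tx": -0.005,"ty": -0.007,"tz": 0.55},{"claw": 1,"tx": -0.005,"ty": -0.007,"tz": 0.55}])

```text
validation failed for argument at $.se...
```

Call:
step_arm(series=[{"claw": 1,"tz": 0},{"claw": 1,"tz": 0},{"claw": 1,"tz": -0.1},{"claw": 1,"tz": -0.2}])

```text
validation failed for argument at $.se...
```

Call:
step_arm(series=[{"claw": -1,"tx": -0.005,"ty": -0.007,"tz": 0.2,"turn": 0},{"claw": -1,"tx": -0.005,"ty": -0.007,"tz": 0.4,"turn": 0},{"claw": -1,"tx": -0.005,"ty": -0.007,"tz": 0.5,"turn": 0},{"claw": -1,"tx": -0.005,"ty": -0.007,"tz": 0.55,"turn": 0},{"claw": 1,"tx": -0.005,"ty": -0.007,"tz": 0.55,"turn": 0},{"claw": 1,"tx": -0.005,"ty": -0.007,"tz": 0.55,"turn": 0},{"claw": 1,"tx": -0.005,"ty": -0.007,"tz": 0.55,"turn": 0},{"claw": 1,"tx": -0.005,"ty": -0.007,"tz": 0.55,"turn": 0}])

```text
t: 2.75
tcp_pos: [0.6082, 0.1067, 0.023]
tool_rot: [0.987, 0.158, 0.001, 0.0]
force: [-1.7, 0.3, 6.6]
opening: 0.0243
```

Call:
step_arm(series=[{"claw": 1,"tx": 0,"ty": 0,"tz": 0,"turn": 0},{"claw": 1,"tx": 0,"ty": 0,"tz": -0.1,"turn": 0},{"claw": 1,"tx": 0,"ty": 0,"tz": -0.3,"turn": 0},{"claw": 1,"tx": 0,"ty": 0,"tz": -0.5,"turn": 0},{"claw": 1,"tx": 0,"ty": 0,"tz": -0.7,"turn": 0},{"claw": 1,"tx": 0,"ty": 0,"tz": -0.9,"turn": 0},{"claw": 1,"tx": 0,"ty": 0,"tz": -0.9,"turn": 0}])

```text
t: 3.62
tcp_pos: [0.6105, 0.1069, 0.2994]
tool_rot: [0.987, 0.158, 0.007, 0.001]
force: [1.2, 0.1, -2.9]
opening: 0.024
```

Run:
```python
from h import *
s=bot.get_state(); print(s["t"],s["tcp_pos"],s["joint_positions"].round(3),s["force"],s["opening"]); print(R.from_quat(s["tool_rot"]).as_matrix().round(3))
im=optics.read_camera("wrist");cv2.imwrite("pics/w2.png",im[:,:,::-1])
```

```text
3.625 [0.61054045 0.10687326 0.29937234] [0.062 0.329 1.385 0.    1.413 1.316] [ 1.24128825  0.08405387 -2.87100491] 0.02397826309125149
[[ 0.95   0.311  0.014]
 [ 0.312 -0.95   0.001]
 [ 0.014  0.004 -1.   ]]
```

View pics/w2.png

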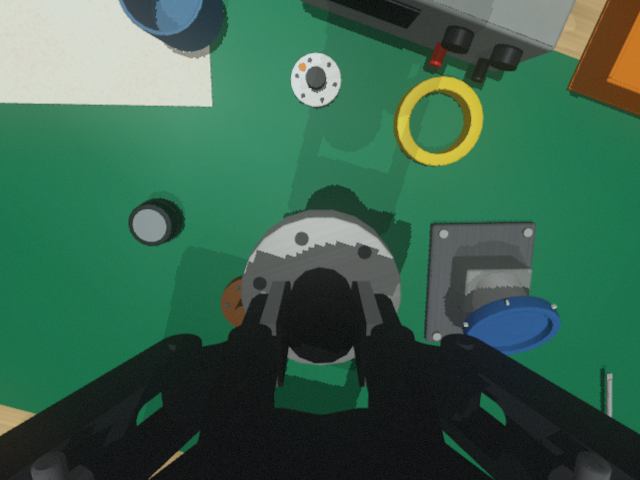

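The rotor is held: the wrist view shows the disc hanging centred at about (290,320) under the closed fingers. The moves cannot tilt the tool directly, so I test whether approaching a far, out-of-reach pose tilts it outward while the load is up high and clear.

Call:
step_arm(series=[{"claw": 1,"tx": 0.15,"ty": -0.12,"tz": 0,"turn": 0},{"claw": 1,"tx": 0.3,"ty": -0.25,"tz": 0,"turn": 0},{"claw": 1,"tx": 0.5,"ty": -0.25,"tz": 0,"turn": 0},{"claw": 1,"tx": 0.7,"ty": -0.25,"tz": 0,"turn": 0},{"claw": 1,"tx": 0.85,"ty": -0.25,"tz": 0,"turn": 0},{"claw": 1,"tx": 1,"ty": -0.25,"tz": 0,"turn": 0},{"claw": 1,"tx": 1,"ty": -0.25,"tz": 0,"turn": 0}])

```text
t: 4.55
tcp_pos: [0.8715, 0.2718, 0.2892]
tool_rot: [0.987, 0.158, 0.0, 0.001]
force: [0.0, 0.0, -3.0]
opening: 0.0243
```

```bash
cat > st.py <<'E'
from h import *
s=bot.get_state(); print(s["t"],s["tcp_pos"].round(4),s["joint_positions"].round(3),s["force"].round(2),s["moment"].round(2),s["opening"].round(4)); print(R.from_quat(s["tool_rot"]).as_matrix().round(3))
E
python3 st.py
```

```text
Traceback (most recent call last):
  File "st.py", line 2, in <module>
    s=bot.get_state(); print(s["t"],s["tcp_pos"].round(4),s["joint_positions"].round(3),s["force"].round(2),s["moment"].round(2),s["opening"].round(4)); print(R.from_quat(s["tool_rot"]).as_matrix().round(3))
                                                                                                                                 ^^^^^^^^^^^^^^^^^^
AttributeError: 'float' object has no attribute 'round'
```

Call:
step_arm(series=[{"claw": 1,"tx": 0.1,"ty": 0,"tz": 0,"turn": 0},{"claw": 1,"tx": 0.2,"ty": 0,"tz": 0,"turn": 0},{"claw": 1,"tx": 0.3,"ty": 0,"tz": 0,"turn": 0},{"claw": 1,"tx": 0.4,"ty": 0,"tz": 0,"turn": 0}])

```text
t: 5.05
tcp_pos: [0.9368, 0.2939, 0.2679]
tool_rot: [0.987, 0.158, 0.026, -0.003]
force: [0.5, 0.8, -2.1]
opening: 0.024
```

```bash
sed -i 's/,s\["opening"\].round(4)/,s["opening"]/' st.py; python3 st.py
```

```text
5.05 [0.9368 0.2939 0.2679] [0.233 1.001 0.219 0.003 1.871 1.488] [ 0.48  0.77 -2.1 ] [-0.01  0.02  0.02] 0.023958810825830897
[[ 0.949  0.312  0.049]
 [ 0.311 -0.95   0.014]
 [ 0.051  0.002 -0.999]]
```

It does tilt (about 3°) as the elbow straightens, so I push further.

Call:
step_arm(series=[{"claw": 1,"tx": 0.5,"ty": 0,"tz": -0.2,"turn": 0},{"claw": 1,"tx": 0.8,"ty": 0,"tz": -0.3,"turn": 0},{"claw": 1,"tx": 1,"ty": 0,"tz": -0.3,"turn": 0},{"claw": 1,"tx": 1,"ty": 0,"tz": -0.3,"turn": 0}])

```text
t: 5.55
tcp_pos: [0.9561, 0.3021, 0.2747]
tool_rot: [0.986, 0.158, 0.055, -0.008]
force: [-0.0, -0.4, -3.1]
opening: 0.0241
```

```bash
python3 st.py
```

```text
5.55 [0.9561 0.3021 0.2747] [0.235 0.997 0.215 0.007 1.817 1.491] [-0.   -0.37 -3.09] [-0.04  0.11 -0.  ] 0.024113690820296338
[[ 0.944  0.312  0.107]
 [ 0.31  -0.95   0.032]
 [ 0.111  0.003 -0.994]]
```

Call:
step_arm(series=[{"claw": 1,"tx": 1,"ty": 0,"tz": -0.3,"turn": 0},{"claw": 1,"tx": 1,"ty": 0,"tz": -0.3,"turn": 0},{"claw": 1,"tx": 1,"ty": 0,"tz": -0.3,"turn": 0}])

```text
t: 5.92
tcp_pos: [0.9738, 0.3093, 0.2853]
tool_rot: [0.984, 0.157, 0.085, -0.012]
force: [0.2, 0.9, -2.9]
opening: 0.024
```

Call:
step_arm(series=[{"claw": 1,"tx": 1,"ty": 0,"tz": -0.5,"turn": 0},{"claw": 1,"tx": 1,"ty": 0,"tz": -0.5,"turn": 0},{"claw": 1,"tx": 1,"ty": 0,"tz": -0.5,"turn": 0}])

```text
t: 6.3
tcp_pos: [0.9793, 0.3125, 0.3286]
tool_rot: [0.981, 0.157, 0.115, -0.017]
force: [-0.5, 0.8, -2.3]
opening: 0.0239
```

```bash
python3 st.py
```

```text
6.3 [0.9793 0.3125 0.3286] [0.236 0.949 0.214 0.015 1.745 1.494] [-0.54  0.78 -2.31] [-0.05  0.2   0.02] 0.023864755847719105
[[ 0.924  0.311  0.221]
 [ 0.304 -0.95   0.069]
 [ 0.231  0.004 -0.973]]
```

Call:
step_arm(series=[{"claw": 1,"tx": 1,"ty": 0,"tz": 0.1,"turn": 0},{"claw": 1,"tx": 1,"ty": 0,"tz": 0.1,"turn": 0}])

```text
t: 6.55
tcp_pos: [1.0095, 0.3229, 0.308]
tool_rot: [0.977, 0.156, 0.143, -0.021]
force: [-0.0, -0.3, -2.9]
opening: 0.0241
```

Call:
step_arm(series=[{"claw": 1,"tx": 1,"ty": 0,"tz": 0.1,"turn": 0},{"claw": 1,"tx": 1,"ty": 0,"tz": 0.1,"turn": 0}])

```text
t: 6.8
tcp_pos: [1.036, 0.3322, 0.2939]
tool_rot: [0.973, 0.156, 0.171, -0.025]
force: [-0.8, 0.2, -1.9]
opening: 0.0243
```

Call:
step_arm(series=[{"claw": 1,"tx": 1,"ty": 0,"tz": 0.1,"turn": 0},{"claw": 1,"tx": 1,"ty": 0,"tz": 0.1,"turn": 0},{"claw": 1,"tx": 1,"ty": 0,"tz": 0.1,"turn": 0}])

```text
t: 7.18
tcp_pos: [1.0616, 0.3414, 0.285]
tool_rot: [0.967, 0.155, 0.199, -0.029]
force: [-0.2, 0.3, -2.2]
opening: 0.0239
```

```bash
python3 st.py
```

```text
7.175 [1.0616 0.3414 0.285 ] [0.241 1.016 0.215 0.025 1.505 1.498] [-0.16  0.26 -2.24] [-0.17  0.35  0.03] 0.0239089723568275
[[ 0.873  0.311  0.377]
 [ 0.288 -0.95   0.119]
 [ 0.395  0.005 -0.919]]
```

Call:
step_arm(series=[{"claw": 1,"tx": 1,"ty": 0,"tz": 0.1,"turn": 0},{"claw": 1,"tx": 1,"ty": 0,"tz": 0.1,"turn": 0}])

```text
t: 7.42
tcp_pos: [1.0821, 0.3487, 0.2879]
tool_rot: [0.961, 0.154, 0.227, -0.034]
force: [0.1, -0.4, -2.4]
opening: 0.024
```

Call:
step_arm(series=[{"claw": 1,"tx": 1,"ty": 0,"tz": 0,"turn": 0},{"claw": 1,"tx": 1,"ty": 0,"tz": 0,"turn": 0}])

```text
t: 7.68
tcp_pos: [1.0964, 0.3538, 0.3072]
tool_rot: [0.954, 0.153, 0.254, -0.038]
force: [-0.9, -0.2, -1.8]
opening: 0.024
```

```bash
python3 st.py
```

```text
7.675 [1.0964 0.3538 0.3072] [0.242 1.012 0.215 0.033 1.395 1.498] [-0.92 -0.21 -1.76] [-0.12  0.45  0.05] 0.024025079221516716
[[ 0.824  0.311  0.474]
 [ 0.272 -0.95   0.15 ]
 [ 0.497  0.005 -0.868]]
```

The tool is now tilted 29.8° towards 17.6°, which matches the cup's axis. The arm is clear of the stand, so I localise the cup with both fixed cameras.

```bash
cat > cupfit.py <<'E'
from h import *
from scipy.optimize import minimize
masks={}
for c in("side","scene"):
    im=optics.read_camera(c); cv2.imwrite(f"pics/{c}1.png",im[:,:,::-1])
    d=models.outline_of(c,"cup"); print(c,[(x["at"],x["confidence"],int(x["mask"].sum())) for x in d])
    hsv=cv2.cvtColor(im,cv2.COLOR_RGB2HSV); b=cv2.inRange(hsv,(105,90,30),(120,255,255))
    r,q=map(int,d[0]["at"]); w=np.zeros_like(b); w[r-45:r+45,q-45:q+45]=1; b=b*w
    n,l,st,_=cv2.connectedComponentsWithStats(b); k=1+st[1:,4].argmax(); masks[c]=(l==k).astype('uint8'); print(st[k],d[0]["mask"].sum())
ph=np.linspace(0,2*np.pi,60)
def axes(yaw): 
    return R.from_euler('z',yaw).as_matrix()@R.from_euler('y',-np.pi/6).as_matrix()
S=8
def iou(p):
    x,y,h,yaw=p; A=axes(np.deg2rad(yaw)); o=np.array([x,y,.085]); s=0
    for c,m in masks.items():
        kt=cam(c); pts=[proj(c,o+A@[.045*np.cos(t),.045*np.sin(t),z],kt)[::-1] for t in ph for z in(0,h)]
        hull=cv2.convexHull(np.array(pts,np.float32)); g=np.zeros((480*2,640*2),'uint8')
        cv2.fillConvexPoly(g,np.round(((hull+.5)*2-.5)*16).astype(int),1,shift=4); M=cv2.resize(m,None,fx=2,fy=2,interpolation=0)
        s+=(g&M).sum()/(g|M).sum()
    return -s
r=minimize(iou,[.56,-.107,.013,17.6],method="Nelder-Mead",options=dict(initial_simplex=[[.56,-.107,.013,17.6],[.575,-.107,.013,17.6],[.56,-.09,.013,17.6],[.56,-.107,.018,17.6],[.56,-.107,.013,22]],maxiter=150,xatol=1e-4,fatol=1e-4))
print(r.x,r.fun)
E
python3 cupfit.py
```

```text
side [([265.8, 322.3], 0.95, 1610)]
[ 302  246   45   45 1546] 1610
scene []Traceback (most recent call last):
  File "cupfit.py", line 8, in <module>
    r,q=map(int,d[0]["at"]); w=np.zeros_like(b); w[r-45:r+45,q-45:q+45]=1; b=b*w
                ~^^^
IndexError: list index out of range
```

```bash
sed -i 's/^    r,q=map.*at"\]);/    r,q=(268,324) if c=="side" else (209,321);/; s/,d\[0\]\["mask"\].sum())/)/' cupfit.py; sed -i 's/^r=minimize/for c,m in masks.items(): o=cv2.imread(f"pics\/{c}1.png"); cv2.drawContours(o,cv2.findContours(m,0,1)[0],-1,(0,0,255),1); cv2.imwrite(f"pics\/{c}m.png",cv2.resize(o[150:350,230:430],None,fx=2,fy=2))\nr=minimize/' cupfit.py; python3 cupfit.py; python3 -c "
import cv2,numpy as np;cv2.imwrite('pics/m.png',np.hstack([cv2.imread('pics/sidem.png'),cv2.imread('pics/scenem.png')]))"
```

```text
side [([265.8, 325.2], 0.9, 1682)]
[ 302  246   45   45 1544]
scene []Traceback (most recent call last):
  File "cupfit.py", line 9, in <module>
    n,l,st,_=cv2.connectedComponentsWithStats(b); k=1+st[1:,4].argmax(); masks[c]=(l==k).astype('uint8'); print(st[k])
                                                      ~~~~~~~~~~~~~~~^^
ValueError: attempt to get argmax of an empty sequence
[ WARN:0@0.021] global loadsave.cpp:275 findDecoder imread_('pics/sidem.png'): can't open/read file: check file path/integrity
[ WARN:0@0.022] global loadsave.cpp:275 findDecoder imread_('pics/scenem.png'): can't open/read file: check file path/integrity
Traceback (most recent call last):
cv2.error: OpenCV(4.12.0) :-1: error: (-5:Bad argument) in function 'imwrite'
> Overload resolution failed:
>  - img data type = object is not supported
>  - Expected Ptr<cv::UMat> for argument 'img'
```

```bash
cat > cupfit.py <<'E'
from h import *
from scipy.optimize import minimize
def blue(im,box):
    b=cv2.inRange(cv2.cvtColor(im,cv2.COLOR_BGR2HSV),(105,90,30),(120,255,255)); w=np.zeros_like(b); w[box[0]:box[1],box[2]:box[3]]=1; b*=w
    n,l,st,_=cv2.connectedComponentsWithStats(b); k=1+st[1:,4].argmax(); print(st[k]); m=(l==k).astype('uint8')
    return cv2.drawContours(m,[cv2.convexHull(max(cv2.findContours(m,0,1)[0],key=len))],-1,1,-1)
def axes(yaw): return R.from_euler('z',yaw).as_matrix()@R.from_euler('y',-np.pi/6).as_matrix()
ph=np.linspace(0,2*np.pi,60)
def fit(views,yawfix=None,p0=(.56,-.107,.013,17.6)):
    def iou(p):
        x,y,h,yaw=p; A=axes(np.deg2rad(yawfix or yaw)); o=np.array([x,y,.085]); s=[]
        for m,kt in views:
            pts=[proj(None,o+A@[.045*np.cos(t),.045*np.sin(t),z],kt)[::-1] for t in ph for z in(0,h)]
            hull=cv2.convexHull(np.array(pts,np.float32)); g=np.zeros((960,1280),'uint8')
            cv2.fillConvexPoly(g,np.round(((hull+.5)*2-.5)*16).astype(int),1,shift=4); M=cv2.resize(m,None,fx=2,fy=2,interpolation=0)
            s.append((g&M).sum()/(g|M).sum())
        iou.s=s; return -sum(s)
    p0=np.array(p0); r=minimize(iou,p0,method="Nelder-Mead",options=dict(initial_simplex=np.vstack([p0,p0+np.diag([.015,.015,.005,5])]),maxiter=200,xatol=1e-4,fatol=1e-5))
    iou(r.x); print(r.x.round(4),np.round(iou.s,3)); return r.x
E
cat > f1.py <<'E'
from cupfit import *
ms=blue(cv2.imread("pics/side1.png"),(225,310,280,370)); mw=blue(cv2.imread("pics/w2.png"),(270,380,450,580))
m=optics.camera_model("wrist"); T=np.eye(4); T[:3,:3]=R.from_quat([.987,.158,.007,.001]).as_matrix(); T[:3,3]=[.61054,.10687,.29937]
vs=(ms,cam("side")); vw=(mw,(m["K"],T@m["T_tool_cam"]))
fit([vs]); fit([vw]); fit([vs,vw]); fit([vs,vw],17.6)
E
python3 f1.py
```

```text
[ 302  246   45   45 1544]
[ 462  296   98   60 3951]
[ 5.56300e-01 -1.05900e-01 -1.90000e-03  1.94827e+01] [0.977]
[ 5.54200e-01 -1.14100e-01  7.10000e-03  1.05511e+01] [0.93]
[ 5.55800e-01 -1.11100e-01  1.31000e-02  2.11834e+01] [0.918 0.906]
[ 5.55000e-01 -1.11400e-01  1.14000e-02  2.06028e+01] [0.909 0.919]
```

Call:
step_arm(series=[{"claw": 1,"tx": -0.15,"ty": 0.05,"tz": -0.1,"turn": 0},{"claw": 1,"tx": -0.3,"ty": 0.1,"tz": -0.2,"turn": 0},{"claw": 1,"tx": -0.45,"ty": 0.14,"tz": -0.3,"turn": 0},{"claw": 1,"tx": -0.6,"ty": 0.19,"tz": -0.4,"turn": 0},{"claw": 1,"tx": -0.75,"ty": 0.23,"tz": -0.5,"turn": 0},{"claw": 1,"tx": -0.95,"ty": 0.29,"tz": -0.65,"turn": 0},{"claw": 1,"tx": -0.95,"ty": 0.29,"tz": -0.65,"turn": 0},{"claw": 1,"tx": -0.95,"ty": 0.29,"tz": -0.65,"turn": 0}])

```text
t: 9.07
tcp_pos: [0.7964, 0.1638, 0.336]
tool_rot: [0.954, 0.152, 0.255, -0.038]
force: [0.1, 0.6, -2.9]
opening: 0.0238
```

```bash
cat >> st.py <<'E'
import sys
if len(sys.argv)>1:
    M=R.from_quat(s["tool_rot"]).as_matrix(); print("units",(M.T@(np.array(eval(sys.argv[1]))-s["tcp_pos"])/.3).round(3))
E
python3 st.py '[.494,-.023,.141]'
```

```text
9.075 [0.7964 0.1638 0.336 ] [0.063 0.359 1.371 0.152 0.908 1.254] [ 0.11  0.58 -2.9 ] [-0.08  0.4  -0.02] 0.023790697182152515
[[ 0.823  0.31   0.475]
 [ 0.271 -0.951  0.15 ]
 [ 0.498  0.006 -0.867]]
units [-1.323  0.276 -0.008]
```

Call:
step_arm(series=[{"claw": 1,"tx": -0.2,"ty": 0.04,"tz": 0,"turn": 0},{"claw": 1,"tx": -0.4,"ty": 0.08,"tz": 0,"turn": 0},{"claw": 1,"tx": -0.6,"ty": 0.12,"tz": 0,"turn": 0},{"claw": 1,"tx": -0.8,"ty": 0.16,"tz": 0,"turn": 0},{"claw": 1,"tx": -0.95,"ty": 0.2,"tz": 0,"turn": 0},{"claw": 1,"tx": -0.95,"ty": 0.2,"tz": 0,"turn": 0}])

```text
t: 9.82
tcp_pos: [0.5782, 0.0288, 0.1918]
tool_rot: [0.955, 0.151, 0.253, -0.038]
force: [0.6, 0.3, -2.7]
opening: 0.0241
```

```bash
python3 st.py '[.494,-.023,.141]'
```

```text
9.825 [0.5782 0.0288 0.1918] [-0.239  0.195  2.02   0.528  0.536  0.613] [ 0.63  0.34 -2.66] [-0.14  0.44  0.01] 0.024099421831290286
[[ 0.826  0.308  0.471]
 [ 0.27  -0.951  0.15 ]
 [ 0.494  0.003 -0.869]]
units [-0.362  0.077 -0.011]
```

The tilt holds, but joints 3 and 5 are getting near their limits. I fit a quick arm model from the recorded states to check that the cup is reachable with this tilt.

```bash
cat > kin.py <<'E'
import numpy as np
from scipy.optimize import least_squares
from scipy.spatial.transform import Rotation as R
D=[([-.115116,.359522,1.511466,0,1.272461,-.115126],[.599314,.00005,.23043],[.7071,.70711,-.00059,-.00072]),
([.059,.426,1.522,0,1.194,1.313],[.60899,.10498,.1863],[.988,.157,0,0]),
([.062,.329,1.385,0,1.413,1.316],[.61054,.10687,.29937],[.987,.158,.007,.001]),
([.233,1.001,.219,.003,1.871,1.488],[.9368,.2939,.2679],[.987,.158,.026,-.003]),
([.242,1.012,.215,.033,1.395,1.498],[1.0964,.3538,.3072],[.954,.153,.254,-.038]),
([.063,.359,1.371,.152,.908,1.254],[.7964,.1638,.336],[.954,.152,.255,-.038]),
([-.239,.195,2.02,.528,.536,.613],[.5782,.0288,.1918],[.955,.151,.253,-.038])]
Y=lambda a:R.from_euler('y',a); Z=lambda a:R.from_euler('z',a)
def fk(q,p,s4=1,s6=1):
    r0,y0,z0,L2,d3,L3,Lt,o6=p
    A=Z(q[0]); x=A.apply([r0,y0,z0]); A=A*Y(q[1]); x=x+A.apply([0,0,L2]); A=A*Y(q[2]); x=x+A.apply([d3,0,L3]); A=A*Z(s4*q[3])*Y(q[4])*Z(s6*q[5]+o6); return x+A.apply([0,0,Lt]),A
def solve(s4,s6,o6):
    f=lambda p:np.hstack([np.hstack([(lambda t:[t[0]-x,.2*(t[1].inv()*R.from_quat(o)).as_rotvec()])(fk(q,p,s4,s6))]).ravel() for q,x,o in D])
    return least_squares(f,[.1,.07,.4,.4,0,.4,.25,o6])
best=min((solve(a,b,o) for a in(1,-1) for b in(1,-1) for o in(0,1.57,3.14,-1.57)),key=lambda r:r.cost)
for a in(1,-1):
    for b in(1,-1):
        for o in(0,1.57,3.14,-1.57):
            r=solve(a,b,o)
            if r.cost<=best.cost*1.0001: S=(a,b);P=r.x
def ik(x,A,q0):
    lo=np.array([-2.97,-1.01,.21,-.96,.2,-2.98]);hi=np.array([2.97,2.36,2.38,4.11,2.71,2.98])
    f=lambda q:(lambda t:np.hstack([t[0]-x,.2*(t[1].inv()*A).as_rotvec()]))(fk(q,P,*S))
    r=least_squares(f,np.clip(q0,lo+1e-6,hi-1e-6),bounds=(lo,hi)); return r.x,np.linalg.norm(r.fun)
if __name__=="__main__":
    print(P.round(4),S,best.cost, np.abs(best.fun).max())
    A=R.from_quat(D[-1][2]); a=np.array([-.4766,-.1512,.866]); t=np.array([.311,-.95,.005]); f=np.array([.554,-.108,.089])
    for n,x in [("seat",f+.023*a),("off.06",f+.06*a),("off.1",f+.1*a),("off.15",f+.15*a),("view",f+.08*a-.1*t)]:
        for d in (-90,-45,0,45,90):
            q,e=ik(x,A*Z(np.deg2rad(d)),np.array(D[-1][0])+[0,0,0,0,0,S[1]*np.deg2rad(d)]); print(n,d,x.round(3),q.round(2),round(e,4))
E
python3 kin.py
```

```text
[-8.000e-04  6.880e-02  2.653e-01  6.119e-01  1.120e-01  4.340e-01
  3.723e-01  1.571e+00] (1, 1) 4.632105630770067e-07 0.00036982003317037604
seat -90 [ 0.543 -0.111  0.109] [-0.6   0.35  2.11  0.89  0.52 -1.67] 0.0
seat -45 [ 0.543 -0.111  0.109] [-0.6   0.35  2.11  0.89  0.52 -0.88] 0.0
seat 0 [ 0.543 -0.111  0.109] [-0.6   0.35  2.11  0.89  0.52 -0.1 ] 0.0
seat 45 [ 0.543 -0.111  0.109] [-0.6   0.35  2.11  0.89  0.52  0.69] 0.0
seat 90 [ 0.543 -0.111  0.109] [-0.6   0.35  2.11  0.89  0.52  1.48] 0.0
off.06 -90 [ 0.525 -0.117  0.141] [-0.64  0.27  2.1   0.79  0.6  -1.58] 0.0
off.06 -45 [ 0.525 -0.117  0.141] [-0.64  0.27  2.1   0.79  0.6  -0.8 ] 0.0
off.06 0 [ 0.525 -0.117  0.141] [-0.64  0.27  2.1   0.79  0.6  -0.01] 0.0
off.06 45 [ 0.525 -0.117  0.141] [-0.64  0.27  2.1   0.79  0.6   0.78] 0.0
off.06 90 [ 0.525 -0.117  0.141] [-0.64  0.27  2.1   0.79  0.6   1.56] 0.0
off.1 -90 [ 0.506 -0.123  0.176] [-0.68  0.19  2.09  0.71  0.69 -1.51] 0.0
off.1 -45 [ 0.506 -0.123  0.176] [-0.68  0.19  2.09  0.71  0.69 -0.73] 0.0
off.1 0 [ 0.506 -0.123  0.176] [-0.68  0.19  2.09  0.71  0.69  0.
[... 197 characters left out ...]
 0.09  2.07  0.63  0.81 -1.45] 0.0
off.15 -45 [ 0.483 -0.131  0.219] [-0.74  0.09  2.07  0.63  0.81 -0.67] 0.0
off.15 0 [ 0.483 -0.131  0.219] [-0.74  0.09  2.07  0.63  0.81  0.12] 0.0
off.15 45 [ 0.483 -0.131  0.219] [-0.74  0.09  2.07  0.63  0.81  0.9 ] 0.0
off.15 90 [ 0.483 -0.131  0.219] [-0.74  0.09  2.07  0.63  0.81  1.69] 0.0
view -90 [ 0.485 -0.025  0.158] [-0.47  0.15  2.22  0.78  0.52 -1.42] 0.0
view -45 [ 0.485 -0.025  0.158] [-0.47  0.15  2.22  0.78  0.52 -0.64] 0.0
view 0 [ 0.485 -0.025  0.158] [-0.47  0.15  2.22  0.78  0.52  0.15] 0.0
view 45 [ 0.485 -0.025  0.158] [-0.47  0.15  2.22  0.78  0.52  0.93] 0.0
view 90 [ 0.485 -0.025  0.158] [-0.47  0.15  2.22  0.78  0.52  1.72] 0.0
```

The model fits to 0.4 mm, and the cup is reachable with ±90° of turn. I go to a side viewpoint near the cup.

Call:
step_arm(series=[{"claw": 1,"tx": -0.18,"ty": 0.04,"tz": -0.04,"turn": 0},{"claw": 1,"tx": -0.36,"ty": 0.075,"tz": -0.075,"turn": 0},{"claw": 1,"tx": -0.36,"ty": 0.075,"tz": -0.075,"turn": 0},{"claw": 1,"tx": -0.36,"ty": 0.075,"tz": -0.075,"turn": 0},{"claw": 1,"tx": -0.36,"ty": 0.075,"tz": -0.075,"turn": 0}])

```text
t: 10.45
tcp_pos: [0.4881, -0.0255, 0.1591]
tool_rot: [0.954, 0.152, 0.254, -0.038]
force: [1.1, 0.8, -2.0]
opening: 0.0241
```

```bash
python3 st.py
cat > f2.py <<'E'
from cupfit import *
s=bot.get_state(); kt=cam("wrist"); im=optics.read_camera("wrist")[:,:,::-1].copy(); cv2.imwrite("pics/w3.png",im)
np.savez("w3.npz",K=kt[0],T=kt[1],tcp=s["tcp_pos"],M=R.from_quat(s["tool_rot"]).as_matrix())
mw=blue(im,(0,480,380,640)); ms=blue(cv2.imread("pics/side1.png"),(225,310,280,370))
vs=(ms,cam("side")); vw=(mw,kt)
fit([vw],17.6); x=fit([vs,vw],17.6)
cv2.drawContours(im,cv2.findContours(mw,0,1)[0],-1,(0,0,255),1)
A=axes(np.deg2rad(17.6)); o=np.array([x[0],x[1],.085])
for r,z in((.045,x[2]),(.037,x[2]),(.037,x[2]-.008)):
    for t in ph: q=proj(None,o+A@[r*np.cos(t),r*np.sin(t),z],kt); cv2.circle(im,(int(q[1]),int(q[0])),1,(0,255,255),-1)
cv2.imwrite("pics/w3o.png",im)
E
python3 f2.py
```

```text
10.45 [ 0.4881 -0.0255  0.1591] [-0.47   0.15   2.216  0.775  0.52   0.15 ] [ 1.06  0.78 -2.  ] [-0.11  0.44  0.01] 0.024125051699895532
[[ 0.825  0.31   0.473]
 [ 0.271 -0.951  0.149]
 [ 0.496  0.005 -0.868]]
[  415   176   159   149 18137]
[ 302  246   45   45 1544]
[ 5.55200e-01 -1.11500e-01  1.06000e-02  1.89534e+01] [0.992]
[ 5.55700e-01 -1.10800e-01  1.16000e-02  2.07533e+01] [0.927 0.981]
```

View pics/w3o.png

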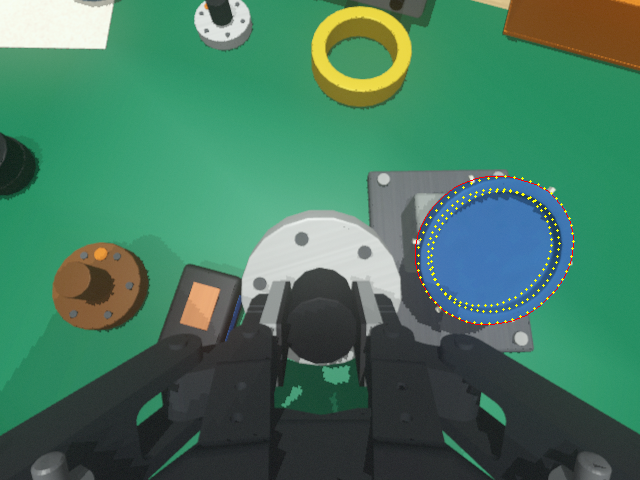

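The overlay fits the rim very well (wrist view, IoU 0.99), with the cup centre at about (245,495) and the held disc centred at column 321. I check the rotor's offset in the hand and work out the approach.

Run:
```python
from cupfit import *
d=np.load("w3.npz"); kt=(d["K"],d["T"]); M=d["M"]; im=cv2.imread("pics/w3.png").astype(int)
for c in (290,300,321,340,350):
    col=im[190:240,c]; print(c,[i+190 for i in range(49) if abs(col[i+1]-col[i]).sum()>60])
for dx in(-.003,0,.003):
    for zt in(.007,.010):
        pts=[proj(None,d["tcp"]+M@[dx+.034*np.cos(t),.034*np.sin(t),z],kt) for t in ph for z in(zt,zt+.016)]; pts=np.array(pts); print(dx,zt,"min row",pts[:,0].min().round(1),"cols",pts[:,1].min().round(1),pts[:,1].max().round(1))
a=axes(np.deg2rad(17.6))[:,2]; f=np.array([.5552,-.1115,.085])+.0035*a; print("toolz.a",M[:,2]@-a, f)
for h in(.075,.037,.023): x=f+h*a; print(h,x.round(4),(M.T@(x-d["tcp"])/.3).round(3))
```

```text
290 [222, 223]
300 [219, 231, 232]
321 [209, 216, 217]
340 [218, 219]
350 [221, 222]
-0.003 0.007 min row 213.3 cols 240.8 402.2
-0.003 0.01 min row 211.9 cols 242.2 400.7
0 0.007 min row 206.6 cols 240.4 402.5
0 0.01 min row 205.2 cols 241.8 401.1
0.003 0.007 min row 199.8 cols 240.0 402.9
0.003 0.01 min row 198.6 cols 241.4 401.5
toolz.a 0.999991019578616 [ 0.55353192 -0.11202915  0.08803109]
0.075 [ 0.5178 -0.1234  0.153 ] [-0.017  0.341  0.016]
0.037 [ 0.5359 -0.1176  0.1201] [-0.017  0.341  0.143]
0.023 [ 0.5426 -0.1155  0.1079] [-0.016  0.34   0.189]
```

Call:
step_arm(series=[{"claw": 1,"tx": -0.012,"ty": 0.12,"tz": 0,"turn": 0},{"claw": 1,"tx": -0.012,"ty": 0.24,"tz": 0,"turn": 0},{"claw": 1,"tx": -0.012,"ty": 0.34,"tz": 0,"turn": 0},{"claw": 1,"tx": -0.012,"ty": 0.34,"tz": 0.05,"turn": 0},{"claw": 1,"tx": -0.012,"ty": 0.34,"tz": 0.1,"turn": 0},{"claw": 1,"tx": -0.012,"ty": 0.34,"tz": 0.13,"turn": 0},{"claw": 1,"tx": -0.012,"ty": 0.34,"tz": 0.13,"turn": 0},{"claw": 1,"tx": -0.012,"ty": 0.34,"tz": 0.13,"turn": 0}])

```text
t: 11.5
tcp_pos: [0.5347, -0.1168, 0.1239]
tool_rot: [0.954, 0.153, 0.254, -0.038]
force: [-0.7, -1.1, -2.3]
opening: 0.0242
```

```bash
python3 st.py '[.5426,-.1155,.1079]'
python3 - <<'E'
from h import *
a=[]
s=optics.read_camera("side")[:,:,::-1]; w=optics.read_camera("wrist")[:,:,::-1]
cv2.imwrite("pics/c1.png",np.hstack([cv2.resize(s[200:330,260:390],(400,400)),cv2.resize(w[150:410,190:450],(400,400))]))
E
```

```text
11.5 [ 0.5347 -0.1168  0.1239] [-0.623  0.316  2.104  0.848  0.559 -0.067] [-0.7  -1.12 -2.29] [-0.13  0.46 -0.03] 0.024183970334971255
[[ 0.824  0.311  0.473]
 [ 0.272 -0.95   0.15 ]
 [ 0.496  0.005 -0.868]]
units [-0.004  0.004  0.06 ]
```

View pics/c1.png

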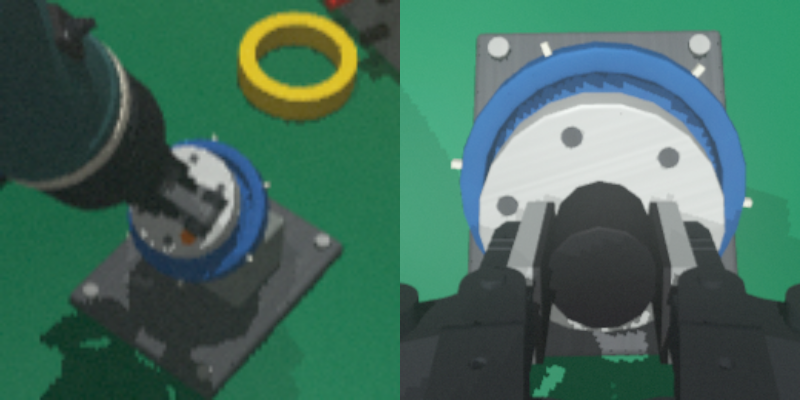

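The disc is centred over the cup in the wrist crop (disc 480–725, cup 462–745) and parallel to it. I lower it slowly.

Call:
step_arm(series=[{"claw": 1,"tx": 0,"ty": 0.003,"tz": 0.015,"turn": 0},{"claw": 1,"tx": 0,"ty": 0.003,"tz": 0.03,"turn": 0},{"claw": 1,"tx": 0,"ty": 0.003,"tz": 0.04,"turn": 0},{"claw": 1,"tx": 0,"ty": 0.003,"tz": 0.045,"turn": 0},{"claw": 1,"tx": 0,"ty": 0.003,"tz": 0.05,"turn": 0},{"claw": 1,"tx": 0,"ty": 0.003,"tz": 0.05,"turn": 0}])

```text
t: 12.35
tcp_pos: [0.5422, -0.1158, 0.1111]
tool_rot: [0.954, 0.153, 0.254, -0.038]
force: [-0.2, 0.5, -2.4]
opening: 0.0241
```

```bash
python3 st.py '[.5426,-.1155,.1079]'
```

```text
12.35 [ 0.5422 -0.1158  0.1111] [-0.61   0.349  2.104  0.891  0.531 -0.104] [-0.21  0.52 -2.36] [-0.15  0.47 -0.02] 0.024139722493817302
[[ 0.824  0.31   0.473]
 [ 0.272 -0.951  0.149]
 [ 0.496  0.005 -0.868]]
units [-0.004 -0.001  0.01 ]
```

No contact yet, so I continue.

Call:
step_arm(series=[{"claw": 1,"tx": 0,"ty": 0,"tz": 0.005,"turn": 0},{"claw": 1,"tx": 0,"ty": 0,"tz": 0.01,"turn": 0},{"claw": 1,"tx": 0,"ty": 0,"tz": 0.013,"turn": 0},{"claw": 1,"tx": 0,"ty": 0,"tz": 0.013,"turn": 0}])

```text
t: 12.85
tcp_pos: [0.543, -0.1159, 0.1097]
tool_rot: [0.954, 0.153, 0.255, -0.037]
force: [-26.9, -9.4, 34.2]
opening: 0.0238
```

```bash
python3 st.py '[.5426,-.1155,.1079]'
```

```text
12.85 [ 0.543  -0.1159  0.1097] [-0.608  0.353  2.105  0.901  0.525 -0.114] [-26.94  -9.36  34.18] [0.22 1.51 0.38] 0.02376417987249539
[[ 0.824  0.31   0.475]
 [ 0.273 -0.951  0.148]
 [ 0.497  0.008 -0.867]]
units [-0.004 -0.002  0.005]
```

About 45 N acts along the axis at the expected depth, so the rotor is on the pocket floor. I relax, open and let it swing.

Call:
step_arm(series=[{"claw": 1,"tx": 0,"ty": 0,"tz": 0,"turn": 0},{"claw": 1,"tx": 0,"ty": 0,"tz": -0.002,"turn": 0},{"claw": 1,"tx": 0,"ty": 0,"tz": -0.002,"turn": 0},{"claw": -0.3,"tx": 0,"ty": 0,"tz": -0.002,"turn": 0},{"claw": -0.3,"tx": 0,"ty": 0,"tz": -0.002,"turn": 0},{"claw": -0.3,"tx": 0,"ty": 0,"tz": -0.002,"turn": 0},{"claw": -0.3,"tx": 0,"ty": 0,"tz": -0.002,"turn": 0},{"claw": -0.3,"tx": 0,"ty": 0,"tz": -0.002,"turn": 0}])

```text
t: 13.85
tcp_pos: [0.5428, -0.116, 0.1102]
tool_rot: [0.954, 0.153, 0.255, -0.037]
force: [-0.3, 0.2, 0.7]
opening: 0.0555
```

```bash
python3 st.py '[.5426,-.1155,.1079]'
cat > cmp.py <<'E'
from h import *
import sys
w=optics.read_camera("wrist")[:,:,::-1]; s=optics.read_camera("side")[:,:,::-1]; n=sys.argv[1]
cv2.imwrite(f"pics/{n}w.png",w); cv2.imwrite(f"pics/{n}s.png",s)
if len(sys.argv)>2:
    p=cv2.imread(f"pics/{sys.argv[2]}w.png"); print("wrist diff",np.abs(p.astype(int)-w)[180:330,230:410].sum(2).__gt__(60).sum())
    p=cv2.imread(f"pics/{sys.argv[2]}s.png"); print("side diff",np.abs(p.astype(int)-s)[230:310,290:370].sum(2).__gt__(60).sum())
cv2.imwrite(f"pics/{n}.png",np.hstack([cv2.resize(s[220:310,280:370],(400,400)),cv2.resize(w[150:410,190:450],(400,400))]))
E
python3 cmp.py d1
```

```text
13.85 [ 0.5428 -0.116   0.1102] [-0.609  0.351  2.105  0.899  0.526 -0.113] [-0.33  0.19  0.7 ] [-0.07  0.19 -0.  ] 0.05549216247646067
[[ 0.824  0.31   0.475]
 [ 0.273 -0.951  0.148]
 [ 0.497  0.008 -0.867]]
units [-0.004 -0.002  0.007]
```

Call:
step_arm(series=[{"claw": -0.3,"tx": 0,"ty": 0,"tz": 0,"turn": 0},{"claw": -0.3,"tx": 0,"ty": 0,"tz": 0,"turn": 0},{"claw": -0.3,"tx": 0,"ty": 0,"tz": 0,"turn": 0},{"claw": -0.3,"tx": 0,"ty": 0,"tz": 0,"turn": 0},{"claw": -0.3,"tx": 0,"ty": 0,"tz": 0,"turn": 0},{"claw": -0.3,"tx": 0,"ty": 0,"tz": 0,"turn": 0},{"claw": -0.3,"tx": 0,"ty": 0,"tz": 0,"turn": 0},{"claw": -0.3,"tx": 0,"ty": 0,"tz": 0,"turn": 0}])

```text
t: 14.95
tcp_pos: [0.5427, -0.116, 0.1102]
tool_rot: [0.954, 0.153, 0.255, -0.037]
force: [0.2, 0.5, 0.1]
opening: 0.0557
```

```bash
python3 cmp.py d2 d1
```

```text
wrist diff 2125
side diff 114
```

Call:
step_arm(series=[{"claw": -0.3,"tx": 0,"ty": 0,"tz": 0,"turn": 0},{"claw": -0.3,"tx": 0,"ty": 0,"tz": 0,"turn": 0},{"claw": -0.3,"tx": 0,"ty": 0,"tz": 0,"turn": 0},{"claw": -0.3,"tx": 0,"ty": 0,"tz": 0,"turn": 0},{"claw": -0.3,"tx": 0,"ty": 0,"tz": 0,"turn": 0},{"claw": -0.3,"tx": 0,"ty": 0,"tz": 0,"turn": 0},{"claw": -0.3,"tx": 0,"ty": 0,"tz": 0,"turn": 0},{"claw": -0.3,"tx": 0,"ty": 0,"tz": 0,"turn": 0}])

```text
t: 16.05
tcp_pos: [0.5427, -0.116, 0.1102]
tool_rot: [0.954, 0.153, 0.255, -0.037]
force: [0.7, -0.3, -0.4]
opening: 0.0554
```

```bash
python3 cmp.py d3 d2; python3 st.py '[.5426,-.1155,.1079]'
```

```text
wrist diff 0
side diff 0
16.15 [ 0.5427 -0.116   0.1102] [-0.609  0.351  2.105  0.899  0.526 -0.113] [-0.26 -0.79 -0.14] [-0.05  0.2   0.01] 0.05541267868845814
[[ 0.824  0.31   0.475]
 [ 0.273 -0.951  0.148]
 [ 0.497  0.008 -0.867]]
units [-0.004 -0.002  0.007]
```

View pics/d3.png

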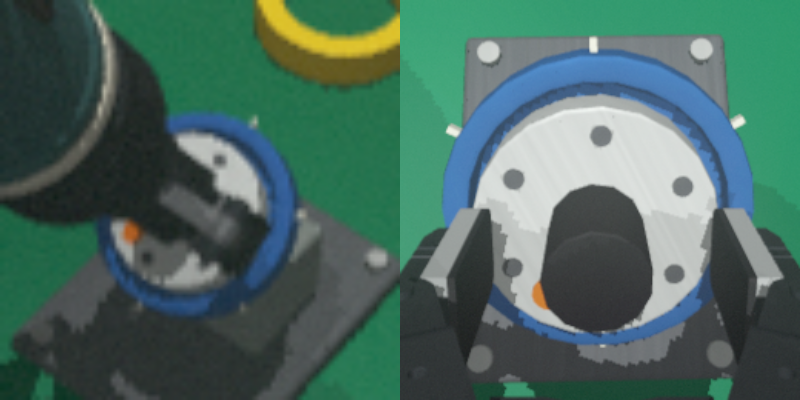

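Seated flat and still: the frames taken 1.1 s apart are identical, after it swung on release. I centre on the knob, which has sagged about 3 mm downhill, then grip and turn.

Call:
step_arm(series=[{"claw": -0.3,"tx": -0.013,"ty": 0,"tz": 0,"turn": 0},{"claw": 1,"tx": -0.013,"ty": 0,"tz": 0,"turn": 0},{"claw": 1,"tx": -0.013,"ty": 0,"tz": 0,"turn": 0},{"claw": 1,"tx": -0.013,"ty": 0,"tz": 0,"turn": 0},{"claw": 1,"tx": -0.013,"ty": 0,"tz": 0,"turn": 0}])

```text
t: 16.77
tcp_pos: [0.5392, -0.117, 0.1083]
tool_rot: [0.954, 0.153, 0.255, -0.037]
force: [-5.8, -2.7, 6.1]
opening: 0.0241
```

Call:
step_arm(series=[{"claw": 1,"tx": 0,"ty": 0,"tz": 0,"turn": 0.12},{"claw": 1,"tx": 0,"ty": 0,"tz": 0,"turn": 0.24},{"claw": 1,"tx": 0,"ty": 0,"tz": 0,"turn": 0.36},{"claw": 1,"tx": 0,"ty": 0,"tz": 0,"turn": 0.48},{"claw": 1,"tx": 0,"ty": 0,"tz": 0,"turn": 0.6},{"claw": 1,"tx": 0,"ty": 0,"tz": 0,"turn": 0.72},{"claw": 1,"tx": 0,"ty": 0,"tz": 0,"turn": 0.84},{"claw": 1,"tx": 0,"ty": 0,"tz": 0,"turn": 0.95}])

```text
t: 17.77
tcp_pos: [0.5397, -0.1147, 0.1093]
tool_rot: [0.803, -0.537, 0.161, -0.202]
force: [1.1, 8.3, 10.3]
opening: 0.024
```

Call:
step_arm(series=[{"claw": 1,"tx": 0,"ty": 0,"tz": 0,"turn": 0},{"claw": 1,"tx": 0,"ty": 0,"tz": 0,"turn": 0}])

```text
t: 18.02
tcp_pos: [0.5397, -0.1143, 0.1094]
tool_rot: [0.803, -0.537, 0.161, -0.203]
force: [-0.9, 1.7, 4.3]
opening: 0.0238
```

```bash
python3 cmp.py e1 d3; python3 st.py '[.5426,-.1155,.1079]'
```

```text
wrist diff 15808
side diff 1520
18.125 [ 0.5397 -0.1144  0.1094] [-0.614  0.351  2.112  0.912  0.53   1.366] [-1.97  2.98  5.05] [0.39 0.1  0.28] 0.02390661152968322
[[ 0.372 -0.797  0.476]
 [-0.927 -0.341  0.153]
 [ 0.04  -0.498 -0.866]]
units [ 0.007 -0.004  0.008]
```

View pics/e1.png

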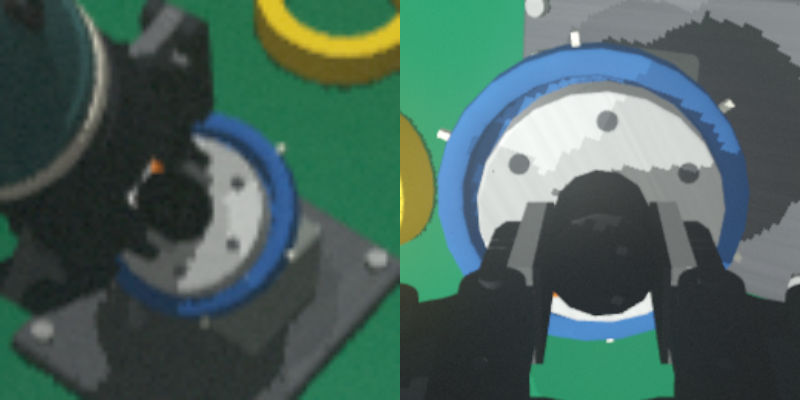

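The rotor turned about 85° with the hand: the orange dot moved in the side view from (232,130) to (165,157) and the disc is still flat. I let go and watch it swing.

Call:
step_arm(series=[{"claw": -0.3,"tx": 0,"ty": 0,"tz": 0,"turn": 0},{"claw": -0.3,"tx": 0,"ty": 0,"tz": 0,"turn": 0},{"claw": -0.3,"tx": 0,"ty": 0,"tz": 0,"turn": 0},{"claw": -0.3,"tx": 0,"ty": 0,"tz": 0,"turn": 0},{"claw": -0.3,"tx": 0,"ty": 0,"tz": 0,"turn": 0},{"claw": -0.3,"tx": 0,"ty": 0,"tz": 0,"turn": 0},{"claw": -0.3,"tx": 0,"ty": 0,"tz": 0,"turn": 0},{"claw": -0.3,"tx": 0,"ty": 0,"tz": 0,"turn": 0}])

```text
t: 19.12
tcp_pos: [0.5397, -0.1143, 0.1094]
tool_rot: [0.803, -0.537, 0.161, -0.203]
force: [-0.3, -0.7, -0.3]
opening: 0.0555
```

```bash
python3 cmp.py g1 e1; python3 cmp.py g2 g1
```

```text
wrist diff 8293
side diff 615
wrist diff 0
side diff 0
```

Call:
step_arm(series=[{"claw": -0.3,"tx": 0,"ty": 0,"tz": 0,"turn": 0},{"claw": -0.3,"tx": 0,"ty": 0,"tz": 0,"turn": 0},{"claw": -0.3,"tx": 0,"ty": 0,"tz": 0,"turn": 0},{"claw": -0.3,"tx": 0,"ty": 0,"tz": 0,"turn": 0},{"claw": -0.3,"tx": 0,"ty": 0,"tz": 0,"turn": 0},{"claw": -0.3,"tx": 0,"ty": 0,"tz": 0,"turn": 0},{"claw": -0.3,"tx": 0,"ty": 0,"tz": 0,"turn": 0},{"claw": -0.3,"tx": 0,"ty": 0,"tz": 0,"turn": 0}])

```text
t: 20.32
tcp_pos: [0.5397, -0.1143, 0.1094]
tool_rot: [0.803, -0.537, 0.161, -0.203]
force: [0.6, 0.3, -1.0]
opening: 0.0557
```

Call:
step_arm(series=[{"claw": -0.3,"tx": 0,"ty": 0,"tz": 0,"turn": 0},{"claw": -0.3,"tx": 0,"ty": 0,"tz": 0,"turn": 0},{"claw": -0.3,"tx": 0,"ty": 0,"tz": 0,"turn": 0},{"claw": -0.3,"tx": 0,"ty": 0,"tz": 0,"turn": 0},{"claw": -0.3,"tx": 0,"ty": 0,"tz": 0,"turn": 0},{"claw": -0.3,"tx": 0,"ty": 0,"tz": 0,"turn": 0},{"claw": -0.3,"tx": 0,"ty": 0,"tz": 0,"turn": 0},{"claw": -0.3,"tx": 0,"ty": 0,"tz": 0,"turn": 0}])

```text
t: 21.32
tcp_pos: [0.5397, -0.1143, 0.1094]
tool_rot: [0.803, -0.537, 0.161, -0.203]
force: [-0.3, -0.3, 0.0]
opening: 0.0557
```

```bash
python3 cmp.py g3 g2
```

```text
wrist diff 1
side diff 0
```

Call:
step_arm(series=[{"claw": -0.3,"tx": 0,"ty": 0,"tz": 0,"turn": 0},{"claw": -0.3,"tx": 0,"ty": 0,"tz": 0,"turn": 0},{"claw": -0.3,"tx": 0,"ty": 0,"tz": 0,"turn": 0},{"claw": -0.3,"tx": 0,"ty": 0,"tz": 0,"turn": 0},{"claw": -0.3,"tx": 0,"ty": 0,"tz": 0,"turn": 0},{"claw": -0.3,"tx": 0,"ty": 0,"tz": 0,"turn": 0},{"claw": -0.3,"tx": 0,"ty": 0,"tz": 0,"turn": 0},{"claw": -0.3,"tx": 0,"ty": 0,"tz": 0,"turn": 0}])

```text
t: 22.42
tcp_pos: [0.5397, -0.1144, 0.1094]
tool_rot: [0.803, -0.537, 0.161, -0.203]
force: [-0.4, 0.2, -0.6]
opening: 0.0555
```

```bash
python3 cmp.py g4 g3; python3 st.py
```

```text
wrist diff 0
side diff 0
22.525 [ 0.5397 -0.1144  0.1094] [-0.615  0.351  2.112  0.912  0.53   1.366] [-0.34  0.24  0.21] [-0.04  0.19 -0.01] 0.055246628537675
[[ 0.372 -0.797  0.476]
 [-0.927 -0.341  0.153]
 [ 0.04  -0.498 -0.866]]
```

View pics/g4.png

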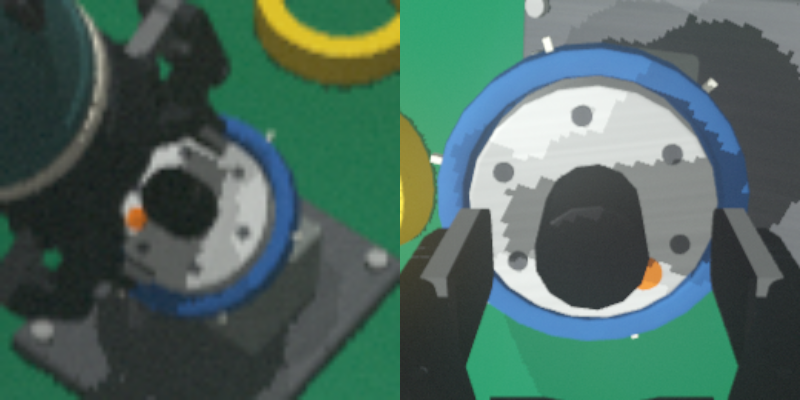

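The dot swung back in the wrist view from (553,293) to (650,272), and the rotor is flat and has been still for over 3 s. I compare the dot's rest angle about the cup axis over all the pictures.

Run:
```python
from cupfit import *
from kin import fk,P,S
m=optics.camera_model("wrist"); A=axes(np.deg2rad(17.6)); f=np.array([.5552,-.1115,.085])+.0035*A[:,2]; c=f+A@[-.003,0,.016]
poses={"c1":([.5347,-.1168,.1239],[.954,.153,.254,-.038])}
pd=([.5427,-.116,.1102],[.954,.153,.255,-.037]); pe=([.5397,-.1144,.1094],[.803,-.537,.161,-.203])
for n,(t,q) in dict(d1=pd,d2=pd,d3=pd,e1=pe,g1=pe,g2=pe,g3=pe,g4=pe).items():
    out=[]
    for v in "ws":
        im=cv2.imread(f"pics/{n}{v}.png"); h=cv2.cvtColor(im,cv2.COLOR_BGR2HSV); b=cv2.inRange(h,(5,150,100),(16,255,255)); w=np.zeros_like(b)
        if v=="w": w[180:380,220:420]=1
        else: w[235:300,295:350]=1
        b*=w; k=b.sum()//255
        if k<3: out.append((v,k)); continue
        y,x=np.nonzero(b); 
        if v=="w": T=np.eye(4);T[:3,:3]=R.from_quat(q).as_matrix();T[:3,3]=t;kt=(m["K"],T@m["T_tool_cam"])
        else: kt=cam("side")
        o,d=ray(None,(y.mean(),x.mean()),kt); p=A.T@(o+d*(((c-o)@A[:,2])/(d@A[:,2]))-c); out.append((v,k,p[:2].round(4).tolist(),round(float(np.degrees(np.arctan2(p[1],p[0]))),1)))
    print(n,out)
```

```text
d1 [('w', np.uint64(244), [-0.0161, 0.0193], 129.8), ('s', np.uint64(3), [-0.0143, 0.0185], 127.6)]
d2 [('w', np.uint64(90), [-0.0201, 0.0167], 140.3), ('s', np.uint64(10), [-0.0162, 0.0162], 134.9)]
d3 [('w', np.uint64(91), [-0.0202, 0.0168], 140.2), ('s', np.uint64(10), [-0.0162, 0.0162], 134.9)]
e1 [('w', np.uint64(4), [0.013, 0.0265], 64.0), ('s', np.uint64(5), [0.013, 0.0238], 61.4)]
g1 [('w', np.uint64(175), [-0.0141, 0.0184], 127.6), ('s', np.uint64(14), [-0.0096, 0.0179], 118.2)]
g2 [('w', np.uint64(176), [-0.0141, 0.0183], 127.6), ('s', np.uint64(14), [-0.0099, 0.0173], 119.8)]
g3 [('w', np.uint64(177), [-0.0141, 0.0183], 127.6), ('s', np.uint64(14), [-0.0096, 0.0179], 118.2)]
g4 [('w', np.uint64(176), [-0.0141, 0.0183], 127.6), ('s', np.uint64(14), [-0.0096, 0.0179], 118.2)]
```

The dot came to rest at about 140° the first time and about 127° after the turn and swing. Those are two different starts settling within 13° of each other, so the heavy side is down. I close gently without turning.

Call:
step_arm(series=[{"claw": 0.1,"tx": 0,"ty": 0,"tz": 0,"turn": 0},{"claw": 0.25,"tx": 0,"ty": 0,"tz": 0,"turn": 0},{"claw": 0.35,"tx": 0,"ty": 0,"tz": 0,"turn": 0},{"claw": 0.45,"tx": 0,"ty": 0,"tz": 0,"turn": 0},{"claw": 1,"tx": 0,"ty": 0,"tz": 0,"turn": 0},{"claw": 1,"tx": 0,"ty": 0,"tz": 0,"turn": 0},{"claw": 1,"tx": 0,"ty": 0,"tz": 0,"turn": 0},{"claw": 1,"tx": 0,"ty": 0,"tz": 0,"turn": 0}])

```text
t: 23.52
tcp_pos: [0.5398, -0.1143, 0.1098]
tool_rot: [0.803, -0.537, 0.161, -0.203]
force: [-2.1, -0.2, 6.2]
opening: 0.0237
```

Call:
step_arm(series=[{"claw": 1,"tx": 0,"ty": 0,"tz": 0,"turn": 0},{"claw": 1,"tx": 0,"ty": 0,"tz": 0,"turn": 0},{"claw": 1,"tx": 0,"ty": 0,"tz": 0,"turn": 0},{"claw": 1,"tx": 0,"ty": 0,"tz": 0,"turn": 0}])

```text
t: 24.02
tcp_pos: [0.5398, -0.1143, 0.1098]
tool_rot: [0.803, -0.537, 0.161, -0.203]
force: [-1.7, 0.8, 3.0]
opening: 0.0243
```

```bash
python3 cmp.py k1 g4; python3 st.py; python3 cmp.py k2 k1
```

```text
wrist diff 8378
side diff 589
24.125 [ 0.5398 -0.1143  0.1098] [-0.615  0.351  2.112  0.912  0.53   1.366] [-0.61  0.52  2.86] [0.08 0.2  0.04] 0.023964424185820152
[[ 0.372 -0.797  0.476]
 [-0.927 -0.341  0.153]
 [ 0.041 -0.499 -0.866]]
wrist diff 1
side diff 0
```

View pics/k2.png

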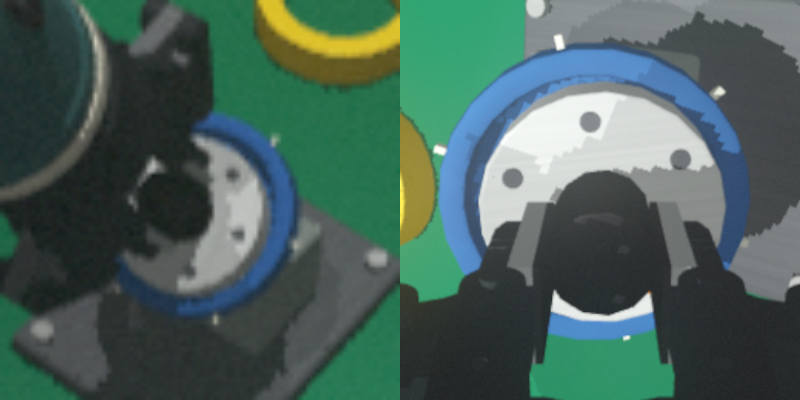

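The grip nudged the cup by about 5°: the rim tick moved from (547,45) to (559,42). I undo that with a matching small turn of the closed grip.

Call:
step_arm(series=[{"claw": 1,"tx": 0,"ty": 0,"tz": 0,"turn": -0.03},{"claw": 1,"tx": 0,"ty": 0,"tz": 0,"turn": -0.06},{"claw": 1,"tx": 0,"ty": 0,"tz": 0,"turn": -0.06},{"claw": 1,"tx": 0,"ty": 0,"tz": 0,"turn": -0.06},{"claw": 1,"tx": 0,"ty": 0,"tz": 0,"turn": -0.06},{"claw": 1,"tx": 0,"ty": 0,"tz": 0,"turn": -0.06}])

```text
t: 24.98
tcp_pos: [0.5398, -0.1145, 0.1098]
tool_rot: [0.827, -0.499, 0.17, -0.195]
force: [-2.8, -1.6, 2.5]
opening: 0.0239
```

```bash
python3 st.py; python3 cmp.py k3
python3 - <<'E'
# cup tick angle about the cup axis seen by the side camera, g4 / k2 / k3
from cupfit import *
A=axes(np.deg2rad(17.6)); o=np.array([.5552,-.1115,.085])
kt=cam("side")
for n in("g4","k2","k3"):
    h=cv2.cvtColor(cv2.imread(f"pics/{n}s.png"),cv2.COLOR_BGR2HSV)
    b=((h[...,1]<110)&(h[...,2]>130)).astype('uint8'); c=A@[0,0,.009]+o; r=[]
    k,l,st,ce=cv2.connectedComponentsWithStats(b)
    for i in range(1,k):
        p0,d=ray(None,ce[i][::-1],kt); p=A.T@(p0+d*(((c-p0)@A[:,2])/(d@A[:,2]))-c); R_=np.hypot(p[0],p[1])
        if .044<R_<.055 and st[i,4]<15: r.append(round(float(np.degrees(np.arctan2(p[1],p[0]))),1))
    print(n,sorted(r))
E
```

```text
24.975 [ 0.5398 -0.1145  0.1098] [-0.615  0.351  2.112  0.912  0.53   1.272] [-2.77 -1.6   2.46] [-0.27  0.39 -0.08] 0.02385888944286533
[[ 0.445 -0.758  0.476]
 [-0.891 -0.427  0.153]
 [ 0.087 -0.492 -0.866]]
g4 [-65.8, -8.6]
k2 [-130.5, -69.9, -12.0]
k3 [-125.0, -65.0, -6.5]
```

The tick angles are back to the free rest within 1–2° (−65.0 and −6.5 against −65.8 and −8.6). I hand in while still gripping.

```bash
python3 cmp.py k4 k3; python3 -c "
from workcell import bot
print(bot.close_job())"
```

```text
wrist diff 1
side diff 0
the job is handed in; nothing more can be done
None
```

I seated the rotor in the cup, turned it about 85°, let it swing free and come to rest, then gripped the knob again and handed in while still holding it. The clock read about 25 s. No verdict is reported, and the slug's angle can only be inferred.

- **Tilt:** The moves cannot tilt the tool directly. I reached past the arm's limit in small steps, up high with the rotor held, until the tool leaned 29.8° and matched the cup's axis.
- **Seating:** The rotor went in flat. About 45 N along the axis at the expected depth confirmed that it was on the pocket floor.
- **Heavy side:** The orange dot came to rest at about 140° after the first release and about 127° after the turn and swing. The two rests are 13° apart, which fits the heavy side being down within the bearing's stated 15° or so. The second swing was shorter than the 2 to 4 s described: it was already still about 1 s after I opened the fingers.
- **Final grip:** Closing the fingers turned the cup about 4–5°, so the re-grip was not perfectly turn-free. I turned the closed grip back, and the rim marks then agreed with the free rest to within 1–2°.
- **Last checks:** The final pictures showed no motion, and the fingers were closed on the knob (24 mm opening).
- **Bystanders:** I did not measure them at the end. The arm touched none of them that I saw.

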